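Slide the cover rosette along a bent handrail onto its wall plate

ROBOT

A 6-joint arm with a two-finger parallel gripper is mounted at the origin on the work surface; the furniture and walls round the work are solid. World frame = base frame: x ahead of the robot, y to its left, z up, the work surface at z = 0. Lengths are in m, angles in degrees, forces in N, time in s.
With the tool pointing down it reaches from about 0.3 to 0.75 m from the base axis. Payload 8.5 kg.
Tool frame: the origin (TCP) lies on the centre line of the jaws, within the pads' length; the fingertips stand 25 mm ahead of it and the grasp point (between the pads) lies 6 mm ahead of it; z points along the fingers, y is the line along which they close (so a half turn about z gives the same grasp; the last joint's range is limited). The gripper opens to 85 mm and grips with 20 to 120 N. Pads are 22 mm wide; open, the fingers measure 114 mm over their backs; the gripper's body (76 mm by 85 mm) begins 54 mm behind the grasp point. The pads swing forward as they close: fully open they stand 13 mm farther back than shut.
Start: joints at [-77.538, 21.807, 74.336, -0, 83.858, -12.336], TCP at [0.231, -0.499, 0.256] pointing down, gripper open.
Joint ranges: [-178.18, 178.18], [-50.72, 133.34], [12.68, 142.11], [-81.47, 261.47], [9.98, 163.14], [-165.26, 165.26]. Speed limits (degrees/s): [136.94, 136.94, 180, 180, 180, 180].

INTERFACE

Orientations are given as a 3x3 rotation matrix whose columns are the frame's x, y, z axes.
In Python, from rig import telemetry, optics, env gives the robot as it stands.
- The arm moves only by the tool send_rows, never from a script. Its argument "deltas" is a list that holds one entry, the list of rows, each a list of 7 numbers: the shift along the tool's x, y, z in m, then the turn, a rotation vector about the tool's x, y, z in rad, then the opening, from -1 (shut) to 1 (fully open), so that 0 is half open. In form: [[[x, y, z, ax, ay, az, grip], ...]]. A call has 1 to 12 rows; each row shifts and turns the commanded pose from where the row before left it, along the tool's axes as they then stand; what a row does not reach is not made up. A row lasts 1/8 s, in which the tool goes at most 62.5 mm and 10.7 degrees, less where a joint would pass 70% of its speed; a pose out of reach is approached as far as the arm can. A call is refused whole if a number of a shift passes 0.0625 or a number of a turn 0.188, either way. A call with a gripper value outside its range is refused whole. The fingers move at their own pace and stop on an object; "squeeze" is the grip in N (left out, the last holds). Time passes only in rows, so rows that do not move let the fingers close. It gives the time, the measured TCP pose, the force, the opening and the grip force at its end, in the units of the state.
- telemetry.observe(): the state, without advancing time (a new reading comes with each control period).
- optics.get_image(name): name is "scene" or "top" or "wrist"; returns a dict with "image" (384x512x3 uint8, red, green, blue), "range_z" (384x512 float32, m along the optical axis (not along the pixel's ray), 0 where there is no reading), "K" (3x3 intrinsics, pixels), "rvec" (rotation vector, rad) and "tvec" (3), from world to camera coordinates, as OpenCV has them; the wrist camera has in their place "hand_eye" (4x4, takes a point from camera to tool coordinates, whose origin is the TCP and whose axes are the flange's). Camera axes: x right, y down, z forward; pixel columns grow to the right and rows downward; lengths in m; the calibration is good to about 2 mm. A picture is of the moment at which its call begins: read the wrist's pose just before it.
- env.close_job(): hands the job in; it is judged then, once.
The state is a dict: "time_s": time; "q": joint angles; "qvel": joint speeds; "joint_efforts": joint torques, N m; "position": TCP position; "tool_rot": TCP orientation; "ft_force": force on the tool from outside, world axes, zero at the start; "wrist_torque": the same for the moment, N m; "grip_width": finger opening in m; "gripper_force": force on a finger pad.
Only numpy, scipy, OpenCV 4.12 (cv2) and the standard library are available. Lean on these libraries where they do the work, as an engineer would, in place of code of your own. Each camera call takes 0.05 s, during which the arm holds its last target. There are 200 camera calls.

TASK

Finish this stair handrail end: pull the black protective cap off the rail's upper tube end and set it down on the bench without dropping it, then thread the loose steel cover ring (rosette) over the tube end, hollow side first, and let it go so that it hangs on the rail by itself. Take it again from above, slide it along the level run and round the corner until it sits flush against the board over the screw plate, and leave it there. Leave the screw box and the tape measure where they are.

Things in the scene. Friction and masses are not known exactly. Their poses are not given: they have to be found in the camera images.
- handrail: Plywood board 340 x 158 x 18 mm standing on edge, bolted down, with a bent steel rail tube, 24 mm diameter, screwed to its front face at the seat only. Origin on the bench below the middle of the front face; x into the board, y along it to the left (robot's view), z up. Sites on the tube's centre line: seat, return_start, level_end, level_start, slope_foot, tube_end.
- seat (a point): Where the tube meets the board's front face: (0,-115,125) mm in the handrail frame. A screw plate 46 mm across, 4 mm thick, with three screws surrounds the tube there. Axes as handrail (x into the board).
- return_start (a point): Tube centre at (-60,-115,125) mm in the handrail frame: straight from the seat to here; then a level 90 degree corner of 50 mm radius (centre (-60,-65,125)) leads to level_end.
- level_end (a point): Tube centre at (-110,-65,125) mm in the handrail frame: the level corner ends here; the level run goes straight along the handrail's y to level_start.
- level_start (a point): Tube centre at (-110,0,125) mm in the handrail frame: the level run ends here and an upward bend of 80 mm radius (in the plane x=-110, centre 80 mm above this point) leads to slope_foot.
- slope_foot (a point): Tube centre at (-110,65.5,159.1) mm in the handrail frame: the upward bend ends here; from here the tube rises straight, 65 mm, at 55 degrees above the horizontal, direction (0,0.574,0.819).
- tube_end (a point): Centre of the open upper end of the tube, (-110,102.8,212.4) mm in the handrail frame, under the cap at the start.
- rosette: Round steel cup, 62 mm diameter, 16 mm high, 0.08-0.17 kg; 31 mm bore through its 8.5 mm front, so 3.5 mm play all round on the tube; hollow back 56 mm wide, 7.5 mm deep. Lies hollow side down. Origin: centre of the back rim; z from back to front. Let go on the slope it slides down (friction about 0.6) and stops low in the upward bend or on the level run. Seated, z points out of the board.
- end_cap: Black plastic cap loose (2 mm play) on the tube end: a cup 34 mm across, 32 mm long, open 26 mm deep, with a flat pull tab on top 12 mm thick (along x), 30 mm wide (y), 29 mm tall; 61 mm in all, 0.03 kg. Origin: centre of the open rim; z toward the tab, along the slope; x parallel to the handrail's x. Too thick for the rosette to pass. Can stand on its rim.
- screw_box: Cardboard box of screws, 65 x 105 x 42 mm, loose on the bench to the left. Bystander. Origin at the centre of its underside.
- tape_measure: Yellow tape measure, 36 x 84 x 64 mm, loose on the bench to the right. Bystander. Origin at the centre of its underside.
Mind the look-alikes: they are no part of the job. Several things have the shape of the end_cap; the one meant has the colours described above.

How it is judged (in metres and radians):
On the way, in this order (a step that is already met when the one before it is completed fails the run):
1. the cap is off the tube end (distance between end_cap and tube_end above 0.06 m), for 0.2 s.
2. the rosette is threaded on the sloping or level part of the tube and let go, so that it hangs on the rail by itself (contact force between the fingers and rosette below 0.1 N and x of rosette in the frame of handrail between -0.13 and -0.09 m and y of rosette in the frame of handrail between -0.075 and 0.1 m and height (world z) of rosette between 0.105 and 0.215 m), for 0.2 s.
At the end, for the whole second after the job is handed in: Rosette on the tube, flush on the board over the screw plate (back within 7 mm of the seat, under 4 mm off the face, axis within 0.1 rad), released, at rest. Cap at rest on the bench, rim centre under 60 mm up and at least 60 mm sideways from the tube end (distance between rosette and seat below 0.007 m and x of rosette in the frame of seat above -0.004 m and angle between the z axis of rosette and the x axis of handrail, either way round below 0.1 rad and linear speed of each of rosette, end_cap below 0.02 m/s and height (world z) of end_cap between -0.01 and 0.06 m and horizontal distance between end_cap and tube_end above 0.06 m); the robot touches nothing.
It fails at once if the cap is dropped or knocked flying (it moves faster than 1.2 m/s) (linear speed of end_cap above 1.2 m/s).
It fails at once if the screw box is moved by more than 30 mm (distance of screw_box from where it was at the start of the episode above 0.03 m).
It fails at once if the tape measure is moved by more than 30 mm (distance of tape_measure from where it was at the start of the episode above 0.03 m).
It also fails if it takes over 72 s, if anything falls off the work surface, if the arm or the gripper's body presses on something with over 40 N, if the wrist force passes 120 N, or if a joint passes its speed limit or range.

## Working session

There is one attempt and no reset: what is moved stays moved. The work goes in short steps, Python scripts to look and compute and a tool call to move; the robot and the scene stay as the last step left them, time stands still between calls to the robot, and variables do not carry over. Pictures are saved under pics/ and viewed, at most 10 in all, crops included, and the job is handed in when it is done.

Besides the shell and the picture viewer there is one more tool, called after "Call:" by a JSON object that holds its "method" and its "body". send_rows: Moves the arm, as the interface text tells. Its arguments: {"type":"object","properties":{"deltas":{"type":"array"},"squeeze":{"type":"number"}},"required":["deltas"]}

```bash
ls; mkdir -p pics; cat > h.py <<'E'
import numpy as np, cv2
from rig import telemetry, optics, env
from scipy.spatial.transform import Rotation as R
def grab(n):
    s=telemetry.observe(); d=optics.get_image(n)
    if n=="wrist":
        T=np.eye(4);T[:3,:3]=np.array(s["tool_rot"]);T[:3,3]=s["position"];M=T@np.array(d["hand_eye"])
    else:
        M=np.eye(4);Rm=cv2.Rodrigues(np.array(d["rvec"],float))[0];M[:3,:3]=Rm.T;M[:3,3]=-Rm.T@np.array(d["tvec"],float).ravel()
    d["M"]=M; return d
def cloud(d):
    z=d["range_z"];K=d["K"];v,u=np.mgrid[:z.shape[0],:z.shape[1]]
    P=np.stack([(u-K[0][2])/K[0][0]*z,(v-K[1][2])/K[1][1]*z,z],-1)@d["M"][:3,:3].T+d["M"][:3,3]
    P[z<=0]=np.nan; return P
def save(n,im): cv2.imwrite(f"pics/{n}.png",cv2.cvtColor(im,cv2.COLOR_RGB2BGR))
E
python3 - <<'E'
from h import *
s=telemetry.observe();print({k:np.round(v,3).tolist() for k,v in s.items()})
a=grab("scene");b=grab("top")
for n,d in(("s",a),("t",b)):
    np.savez(f"{n}.npz",P=cloud(d),im=d["image"],M=d["M"],K=d["K"]);print(np.round(d["M"],3))
im=np.vstack([a["image"],b["image"]]);save("both",cv2.resize(im,(400,600),interpolation=cv2.INTER_AREA) if 0 else a["image"]);save("top",b["image"])
E
```

```text
pics
{'time_s': 0.0, 'q': [-77.537, 21.843, 74.383, 0.0, 83.859, -12.334], 'qvel': [-0.108, -0.07, -0.054, 0.026, -0.0, 0.005], 'joint_efforts': [-0.001, -44.846, -23.128, -0.0, 0.005, 0.0], 'position': [0.231, -0.499, 0.256], 'tool_rot': [[0.908, 0.419, -0.0], [0.419, -0.908, 0.001], [0.0, -0.001, -1.0]], 'ft_force': [-0.541, 0.16, -0.417], 'wrist_torque': [-0.069, -0.041, -0.02], 'gripper_force': 0.0, 'grip_width': 0.085}
[[-0.816 -0.347  0.461 -0.056]
 [-0.577  0.518 -0.631  0.758]
 [-0.02  -0.782 -0.623  0.955]
 [ 0.     0.     0.     1.   ]]
[[-0.021 -0.989  0.148  0.339]
 [-1.     0.02  -0.006 -0.017]
 [ 0.003 -0.148 -0.989  1.286]
 [ 0.     0.     0.     1.   ]]
```

View pics/both.png

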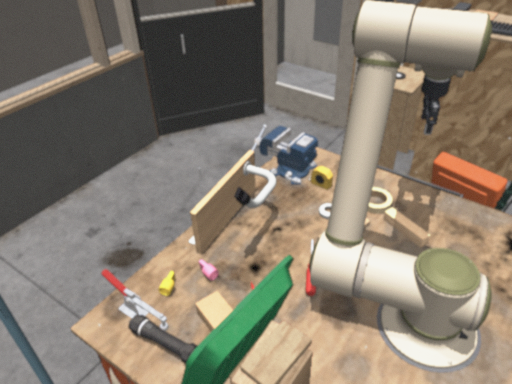

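View pics/top.png

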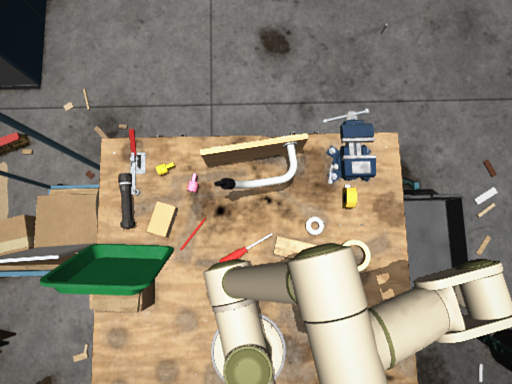

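Top view: the black cap is on the tube end at about (225,184). Its look-alikes are the yellow one at (165,168) and the pink one at (193,182). The steel rosette is at (315,226), and the beige ring at (350,255) could be mistaken for it. The tape measure is at (350,197), the box at (162,219), and the board runs from (200,152) to (307,140).

```bash
python3 - <<'E'
from h import *
t=np.load("t.npz");P=t["P"];im=t["im"]
def pr(n,v):print(n,np.round(v,4).tolist())
# board top
Z=P[...,2];m=np.zeros(Z.shape,bool);m[125:175,195:315]=1
b=m&(abs(Z-.158)<.006)
q=P[b][:,:2]; r=cv2.minAreaRect((q*1000).astype(np.float32));print("board",b.sum(),r,np.nanmedian(P[b][:,2]))
# inner line fits: robust centre line
c=cv2.fitLine(q.astype(np.float32),cv2.DIST_HUBER,0,.01,.01).ravel();pr("line",c)
# level-run points
m=np.zeros(Z.shape,bool);m[140:200,215:300]=1
g=m&(Z>.128)&(Z<.142);q=P[g];print("tubetop",len(q));
v,u=np.where(g);
for cc in range(240,300,6):
    s=g[:,cc]
    if s.sum():pr(cc,np.median(P[:,cc][s],0))
# high stuff: cap
m[:]=0;m[165:205,205:245]=1
hi=m&(Z>.16)
dark=hi&(im.sum(-1)<150);pr("cap",[np.median(P[dark],0),P[dark].min(0),P[dark].max(0)])
# rosette
m[:]=0;m[212:240,300:330]=1
ro=m&(Z>.008)&(Z<.03)
q=P[ro];pr("ros",[len(q),*np.median(q,0)]);pr("c",cv2.minEnclosingCircle((q[:,:2]*1000).astype(np.float32))[0]);pr("minmax",[q.min(0),q.max(0)])
for n,(a,b_,c_,d) in dict(tape=(180,212,338,362),box=(198,240,145,180)).items():
    m[:]=0;m[a:b_,c_:d]=1;k=m&(Z>.02);pr(n,[np.median(P[k],0),P[k].min(0),P[k].max(0)])
E
```

```text
board 632 ((649.385986328125, -32.118255615234375), (19.280698776245117, 338.47137451171875), 7.988528728485107) 0.1570239318695439
line [0.13680000603199005, -0.9905999898910522, 0.6485999822616577, -0.029400000348687172]
tubetop 614
240 [0.6351, 0.0112, 0.1355]
246 [0.6375, -0.0077, 0.1381]
252 [0.5294, -0.0245, 0.1391]
258 [0.5314, -0.0433, 0.1335]
264 [0.5342, -0.0621, 0.1325]
270 [0.5367, -0.0809, 0.1354]
276 [0.5392, -0.0996, 0.1358]
282 [0.5425, -0.1187, 0.1355]
288 [0.5704, -0.139, 0.1326]
294 [0.5989, -0.1583, 0.1352]
cap [[0.515, 0.0508, 0.2203], [0.5032, 0.0288, 0.1983], [0.5339, 0.0818, 0.2474]]
ros [193.0, 0.401, -0.233, 0.0149]
c [399.6986, -233.2071]
minmax [[0.3711, -0.264, 0.0084], [0.4292, -0.2046, 0.0241]]
tape [[0.4888, -0.3474, 0.0575], [0.4562, -0.3705, 0.0201], [0.5435, -0.327, 0.0829]]
box [[0.4305, 0.2793, 0.0411], [0.3743, 0.2336, 0.0203], [0.4878, 0.3267, 0.0487]]
```

```bash
python3 - <<'E'
from h import *
t=np.load("t.npz");s=np.load("s.npz")
a=cv2.resize(t["im"][130:250,140:380],(800,400),interpolation=cv2.INTER_CUBIC)
save("crop",a)
E
```

```text
(no output)
```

View pics/crop.png

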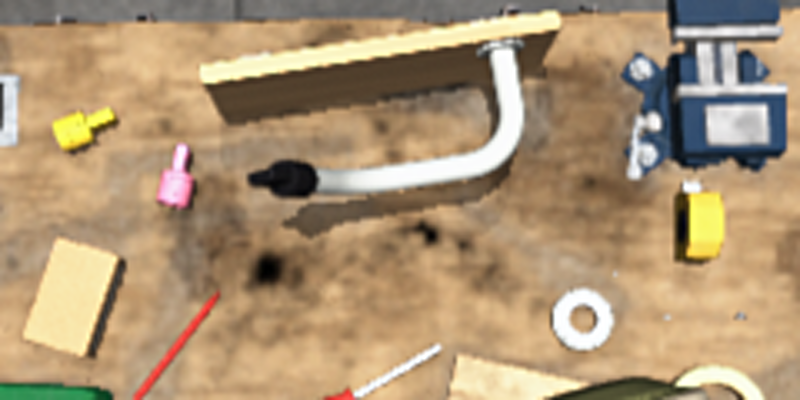

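The close crop confirms it: the black cap on the tube end is at (285,178) in the crop, and the yellow and pink ones are loose on the bench. The board yaw is 7.9° and the tube end is at about (0.517, 0.053, 0.212). I'll turn the tool so y lies along handrail x.

Call:
{"method": "send_rows", "body": {"deltas": [[[0, 0, -0.02, 0, 0, -0.1823, 0], [0, 0, -0.02, 0, 0, -0.1823, 0], [0, 0, -0.02, 0, 0, -0.1823, 0], [0, 0, -0.02, 0, 0, -0.1823, 0], [0, 0, 0, 0, 0, -0.1823, 0], [0, 0, 0, 0, 0, -0.1823, 0], [0, 0, 0, 0, 0, -0.1823, 0]]]}}

```text
time_s: 0.98
position: [0.2306, -0.4992, 0.3359]
tool_rot: [[-0.144, 0.99, -0.0], [0.99, 0.144, 0.001], [0.001, -0.0, -1.0]]
ft_force: [-0.3, -0.6, -0.9]
grip_width: 0.0429
gripper_force: 0.0
```

```bash
cat >> h.py <<'E'
th=np.radians(7.86);HX=np.array([np.cos(th),np.sin(th),0]);HY=np.array([-np.sin(th),np.cos(th),0]);UP=np.array([0,0,1.])
O=np.array([.6405,-.0333,0])
def hr(x,y,z):return O+HX*x+HY*y+UP*z
S=.574*HY+.819*UP
def rot(y,z):
    z=z/np.linalg.norm(z);y=y-z*(y@z);y/=np.linalg.norm(y);return np.c_[np.cross(y,z),y,z]
def plan(p,Rt,n=None):
    s=telemetry.observe();R0=np.array(s["tool_rot"]);p0=np.array(s["position"])
    rv=R.from_matrix(R0.T@Rt).as_rotvec();d=p-p0
    k=n or int(np.ceil(max(np.linalg.norm(rv)/.183,np.linalg.norm(d)/.06)))
    print("n",k,"pos",p0.round(4),"tgt",p.round(4),"rowturn",(rv/k).round(4),"q",np.round(s["q"],0))
    print(" shift first, tool axes now:",(R0.T@d).round(4),"/row",(R0.T@d/k).round(4)," after turn:",(Rt.T@d).round(4),"/row",(Rt.T@d/k).round(4))
    M=R.from_matrix(R0)
    print(" rows mixed:",[np.round((M*R.from_rotvec(rv*i/k)).as_matrix().T@d/k,4).tolist() for i in range(k)])
E
python3 - <<'E'
from h import *
T=hr(-.11,.1028,.2124);print("tube_end",T)
plan(T+.12*S,rot(HX,-S))
plan(T+.12*S,rot(HX,-UP))
d=grab("wrist");z=d["range_z"];print(np.round(d["hand_eye"],3), d["K"])
P=cloud(d);Rt=np.array(telemetry.observe()["tool_rot"]);Q=(P-telemetry.observe()["position"])@Rt
m=(z>0)&(z<.25)&(Q[...,2]<.06);print(m.sum(),np.nanpercentile(Q[m],[1,25,50,75,99],axis=0).round(3),telemetry.observe()["grip_width"])
E
```

```text
tube_end [0.51747522 0.05349138 0.2124    ]
n 12 pos [ 0.2306 -0.4992  0.3359] tgt [0.5081 0.1217 0.3107] rowturn [ 0.0002 -0.051   0.0006] q [-78.  19.  65.   0.  96. -86.]
 shift first, tool axes now: [0.5746 0.3637 0.0258] /row [0.0479 0.0303 0.0021]  after turn: [ 0.4871  0.3597 -0.3106] /row [ 0.0406  0.03   -0.0259]
 rows mixed: [[0.0479, 0.0303, 0.0021], [0.0479, 0.0303, -0.0003], [0.0479, 0.0303, -0.0028], [0.0477, 0.0302, -0.0052], [0.0474, 0.0302, -0.0076], [0.047, 0.0302, -0.01], [0.0464, 0.0301, -0.0124], [0.0457, 0.0301, -0.0148], [0.0449, 0.0301, -0.0171], [0.044, 0.0301, -0.0194], [0.043, 0.03, -0.0216], [0.0418, 0.03, -0.0238]]
n 12 pos [ 0.2306 -0.4992  0.3359] tgt [0.5081 0.1217 0.3107] rowturn [-0.     -0.0001  0.0006] q [-78.  19.  65.   0.  96. -86.]
 shift first, tool axes now: [0.5746 0.3637 0.0258] /row [0.0479 0.0303 0.0021]  after turn: [0.5771 0.3597 0.0253] /row [0.0481 0.03   0.0021]
 rows mixed: [[0.0479, 0.0303, 0.0021], [0.0479, 0.0303, 0.0021], [0.0479, 0.0303, 0.0021], [0.0479, 0.0302, 0.0021], [0.048, 0.0302, 0.0021], [0.048, 0.0302, 0.0021], [0.048, 0.0301, 0.0021], [0.048, 0.0301, 0.0021], [0.048, 0.0301, 0.0021], [0.048, 0.0301, 0.0021], [0.0481, 0.03, 0.0021], [0.0481, 0.03, 0.0021]]
[[-0.001 -0.957 -0.29   0.074]
 [ 1.    -0.001  0.    -0.001]
 [-0.    -0.29   0.957 -0.119]
 [ 0.     0.     0.     1.   ]] [[338.48381494   0.         256.64476516]
 [  0.         338.48381494 192.50799857]
 [  0.           0.           1.        ]]
36007 [[-0.009 -0.058 -0.064]
 [ 0.007 -0.037 -0.053]
 [ 0.012 -0.001 -0.042]
 [ 0.013  0.035 -0.032]
 [ 0.018  0.057  0.014]] 0.04278392613178751
```

Call:
{"method": "send_rows", "body": {"deltas": [[[0.0479, 0.0303, 0.002, 0, -0.051, 0, 0], [0.0479, 0.0303, 0, 0, -0.051, 0, 0], [0.0479, 0.0303, -0.003, 0, -0.051, 0, 0], [0.0477, 0.0302, -0.005, 0, -0.051, 0, 0], [0.0474, 0.0302, -0.0075, 0, -0.051, 0, 0], [0.047, 0.0302, -0.01, 0, -0.051, 0, 0], [0.0464, 0.0301, -0.0125, 0, -0.051, 0, 0], [0.0457, 0.0301, -0.015, 0, -0.051, 0, 0], [0.045, 0.0301, -0.017, 0, -0.051, 0, 0], [0.044, 0.0301, -0.0195, 0, -0.051, 0, 0], [0.043, 0.03, -0.0215, 0, -0.051, 0, 0], [0.042, 0.03, -0.024, 0, -0.051, 0, 0]]]}}

```text
time_s: 2.52
position: [0.5102, 0.1232, 0.3105]
tool_rot: [[-0.11, 0.991, 0.08], [0.81, 0.136, -0.571], [-0.576, 0.002, -0.817]]
ft_force: [1.2, -1.2, 0.8]
grip_width: 0.0427
gripper_force: 0.0
```

Call:
{"method": "send_rows", "body": {"deltas": [[[0, 0, 0, 0, 0, 0, 0], [0, 0, 0, 0, 0, 0, 0]]]}}

```text
time_s: 2.78
position: [0.5096, 0.1209, 0.3105]
tool_rot: [[-0.112, 0.991, 0.078], [0.811, 0.137, -0.569], [-0.574, 0.0, -0.819]]
ft_force: [-0.1, 0.1, 0.1]
grip_width: 0.0427
gripper_force: 0.0
```

```bash
python3 - <<'E'
from h import *
s=telemetry.observe();p=np.array(s["position"]);Rt=np.array(s["tool_rot"]);print(p,Rt.round(3),np.round(s["q"],0))
d=grab("wrist");P=cloud(d);Q=(P-p)@Rt;z=d["range_z"];im=d["image"].astype(int)
save("w1",d["image"]);np.savez("w1.npz",Q=Q,P=P,im=im)
fing=(abs(Q[...,1])>.02)&(abs(Q[...,1])<.06)&(abs(Q[...,0])<.02)&(Q[...,2]<.04)
print("finger tip z",np.nanpercentile(Q[fing][:,2],[90,99,99.9,100]))
m=(im.sum(-1)<170)&(abs(Q[...,0])<.06)&(abs(Q[...,1])<.03)&(Q[...,2]>.03)&(Q[...,2]<.15)
print(m.sum(),np.nanpercentile(Q[m],[1,50,99],axis=0).round(4))
for a in np.arange(.04,.16,.008):
    k=m&(abs(Q[...,2]-a)<.004)
    if k.sum()>5: print(round(a,3),k.sum(),np.nanmin(Q[k],0).round(4)[:2],np.nanmax(Q[k],0).round(4)[:2])
E
```

```text
[0.50962431 0.12094636 0.31045324] [[-0.112  0.991  0.078]
 [ 0.811  0.137 -0.569]
 [-0.574  0.    -0.819]] [ 15.  22.  73. -35.  91.   8.]
finger tip z [-0.00843923  0.01511708  0.02026248  0.02209319]
861 [[-0.0087 -0.013   0.0831]
 [ 0.016   0.0007  0.112 ]
 [ 0.0187  0.0158  0.1419]]
0.08 80 [-0.0103 -0.0044] [0.0164 0.0064]
0.088 189 [-0.0117 -0.005 ] [0.0174 0.0066]
0.096 53 [ 0.0145 -0.0045] [0.0174 0.0068]
0.104 49 [ 0.0144 -0.0046] [0.0174 0.0069]
0.112 213 [-0.0079 -0.0141] [0.0189 0.0174]
0.12 95 [ 0.0098 -0.0137] [0.0188 0.0156]
0.128 88 [ 0.0094 -0.0133] [0.0187 0.0162]
0.136 77 [ 0.0097 -0.0136] [0.0189 0.0159]
0.144 17 [ 0.0091 -0.0068] [0.0187 0.0163]
```

View pics/w1.png

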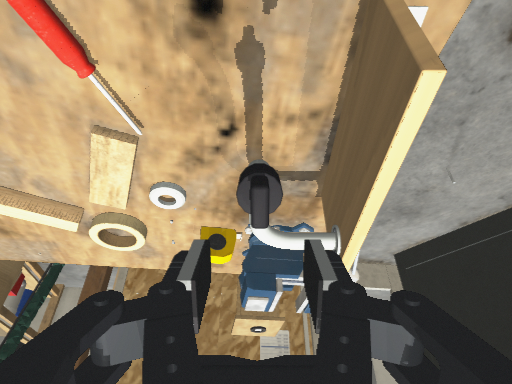

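The wrist view shows the black cap and its tab centred at (262,195) between the fingers, with the rosette at (168,195). I'll advance and grip the tab.

Call:
{"method": "send_rows", "body": {"deltas": [[[0.003, 0.001, 0.02, 0, 0, 0, 0], [0, 0, 0.025, 0, 0, 0, 0], [0, 0, 0.02, 0, 0, 0, 0], [0, 0, 0.015, 0, 0, 0, 0], [0, 0, 0, 0, 0, 0, 0], [0, 0, 0, 0, 0, 0, -1], [0, 0, 0, 0, 0, 0, -1], [0, 0, 0, 0, 0, 0, -1], [0, 0, 0, 0, 0, 0, -1], [0, 0, 0, 0, 0, 0, -1]]], "squeeze": 35}}

```text
time_s: 4.08
position: [0.5169, 0.0785, 0.2442]
tool_rot: [[-0.112, 0.99, 0.08], [0.811, 0.138, -0.569], [-0.575, 0.001, -0.818]]
ft_force: [-0.9, 2.2, 6.5]
grip_width: 0.0111
gripper_force: 38.1
```

Call:
{"method": "send_rows", "body": {"deltas": [[[0, 0, -0.008, 0, 0, 0, -1], [0, 0, -0.015, 0, 0, 0, -1], [0, 0, -0.02, 0, 0, 0, -1], [0, 0, -0.02, 0, 0, 0, -1], [0, 0, -0.02, 0, 0, 0, -1], [0, 0, -0.015, 0, 0, 0, -1], [0, 0, 0, 0, 0, 0, -1]]]}}

```text
time_s: 4.95
position: [0.5091, 0.1347, 0.3245]
tool_rot: [[-0.113, 0.99, 0.081], [0.811, 0.139, -0.568], [-0.574, 0.002, -0.819]]
ft_force: [0.2, -0.8, -0.2]
grip_width: 0.0113
gripper_force: 37.1
```

```bash
python3 - <<'E'
from h import *
print(telemetry.observe()["grip_width"])
t=np.load("t.npz")["P"]
# bench clearance around candidate spot
for c in((.42,-.02),(.42,.02),(.45,.0),(.40,-.06),(.44,.1)):
    k=(np.hypot(t[...,0]-c[0],t[...,1]-c[1])<.06);print(c,k.sum(),np.nanmax(t[k][:,2]).round(3),np.nanmedian(t[k][:,2]).round(3))
plan(np.array([.43,.06,.25]),rot(HX,-UP))
E
```

```text
0.011271071625273382
(0.42, -0.02) 956 0.007 -0.001
(0.42, 0.02) 951 0.007 -0.001
(0.45, 0.0) 946 0.007 -0.001
(0.4, -0.06) 962 0.02 -0.001
(0.44, 0.1) 951 0.009 -0.001
n 4 pos [0.5091 0.1347 0.3245] tgt [0.43 0.06 0.25] rowturn [0.0006 0.1529 0.0003] q [ 16.  22.  70. -35.  93.   8.]
 shift first, tool axes now: [-0.0089 -0.0888  0.0971] /row [-0.0022 -0.0222  0.0243]  after turn: [-0.0632 -0.0886  0.0745] /row [-0.0158 -0.0221  0.0186]
 rows mixed: [[-0.0022, -0.0222, 0.0243], [-0.0059, -0.0222, 0.0237], [-0.0095, -0.0222, 0.0225], [-0.0128, -0.0222, 0.0208]]
```

Call:
{"method": "send_rows", "body": {"deltas": [[[-0.0022, -0.0222, 0.0243, 0, 0.153, 0, -1], [-0.006, -0.0222, 0.0237, 0, 0.153, 0, -1], [-0.0095, -0.0222, 0.0225, 0, 0.153, 0, -1], [-0.013, -0.0222, 0.021, 0, 0.153, 0, -1], [-0.008, -0.011, 0.03, 0, 0, 0, -1], [0, 0, 0.045, 0, 0, 0, -1], [0, 0, 0.04, 0, 0, 0, -1], [0, 0, 0.03, 0, 0, 0, -1], [0, 0, 0.015, 0, 0, 0, -1], [0, 0, 0.01, 0, 0, 0, -1], [0, 0, 0.005, 0, 0, 0, -1], [0, 0, 0, 0, 0, 0, -1]]]}}

```text
time_s: 6.45
position: [0.4201, 0.0493, 0.0742]
tool_rot: [[-0.138, 0.99, 0.0], [0.99, 0.138, -0.0], [-0.0, 0.0, -1.0]]
ft_force: [0.6, 0.4, -0.4]
grip_width: 0.0112
gripper_force: 37.2
```

Call:
{"method": "send_rows", "body": {"deltas": [[[0, 0, 0.004, 0, 0, 0, -1], [0, 0, 0.002, 0, 0, 0, -1], [0, 0, 0.002, 0, 0, 0, -1], [0, 0, 0, 0, 0, 0, -1], [0, 0, 0, 0, 0, 0, -1]]]}}

```text
time_s: 7.08
position: [0.4202, 0.0494, 0.0666]
tool_rot: [[-0.138, 0.99, 0.001], [0.99, 0.138, -0.0], [-0.0, 0.001, -1.0]]
ft_force: [-1.0, -0.0, 6.5]
grip_width: 0.0111
gripper_force: 38.0
```

Call:
{"method": "send_rows", "body": {"deltas": [[[0, 0, 0, 0, 0, 0, -0.6], [0, 0, 0, 0, 0, 0, -0.3], [0, 0, 0, 0, 0, 0, -0.1], [0, 0, -0.01, 0, 0, 0, 0], [0, 0, -0.03, 0, 0, 0, 0], [0, 0, -0.05, 0, 0, 0, 0], [0, 0, -0.03, 0, 0, 0, 0.5], [0, 0, 0, 0, 0, 0, 1]]]}}

```text
time_s: 8.07
position: [0.4208, 0.0493, 0.1884]
tool_rot: [[-0.138, 0.99, 0.005], [0.99, 0.138, -0.001], [-0.002, 0.005, -1.0]]
ft_force: [-0.8, 0.4, 0.4]
grip_width: 0.0769
gripper_force: 0.0
```

```bash
python3 - <<'E'
from h import *
plan(np.array([.3997,-.2332,.15]),rot(HX,-UP))
d=grab("wrist");im=d["image"]; P=cloud(d);m=(im.sum(-1)<170)&(np.hypot(P[...,0]-.42,P[...,1]-.05)<.06)&(P[...,2]<.08)
print(m.sum(),np.nanpercentile(P[m],[1,50,99],axis=0).round(3))
E
```

```text
n 5 pos [0.4208 0.0493 0.1884] tgt [ 0.3997 -0.2332  0.15  ] rowturn [0.001  0.0003 0.0002] q [ -9.  13. 100.   0.  67. -17.]
 shift first, tool axes now: [-0.2769 -0.06    0.0385] /row [-0.0554 -0.012   0.0077]  after turn: [-0.277  -0.0595  0.0384] /row [-0.0554 -0.0119  0.0077]
 rows mixed: [[-0.0554, -0.012, 0.0077], [-0.0554, -0.012, 0.0077], [-0.0554, -0.012, 0.0077], [-0.0554, -0.0119, 0.0077], [-0.0554, -0.0119, 0.0077]]
1983 [[ 0.404  0.037 -0.   ]
 [ 0.422  0.059  0.033]
 [ 0.468  0.096  0.063]]
```

Call:
{"method": "send_rows", "body": {"deltas": [[[-0.03, -0.006, -0.01, 0, 0, 0, 1], [-0.055, -0.012, 0, 0, 0, 0, 1], [-0.055, -0.012, 0, 0, 0, 0, 1], [-0.055, -0.012, 0.02, 0, 0, 0, 1], [-0.055, -0.012, 0.02, 0, 0, 0, 1], [-0.027, -0.006, 0.009, 0, 0, 0, 1], [0, 0, 0, 0, 0, 0, 1], [0, 0, 0, 0, 0, 0, 1]]]}}

```text
time_s: 9.12
position: [0.3985, -0.2323, 0.1467]
tool_rot: [[-0.138, 0.99, -0.001], [0.99, 0.138, 0.001], [0.001, -0.001, -1.0]]
ft_force: [-0.5, -0.2, -0.6]
grip_width: 0.0855
gripper_force: 0.0
```

```bash
python3 - <<'E'
from h import *
s=telemetry.observe();p=np.array(s["position"]);Rt=np.array(s["tool_rot"])
d=grab("wrist");P=cloud(d);Q=(P-p)@Rt;im=d["image"].astype(int)
m=(P[...,2]>.009)&(P[...,2]<.025)&(np.hypot(P[...,0]-.4,P[...,1]+.233)<.045)
n,l,st,ce=cv2.connectedComponentsWithStats(m.astype(np.uint8));print(st[1:].tolist()[:6])
k=l==1+st[1:,4].argmax()
q=Q[k];c,r=cv2.minEnclosingCircle((q[:,:2]*1000).astype(np.float32));print(c,r,np.percentile(P[k],[2,50,98],axis=0).round(4))
print(p,np.percentile(q,[.5,50,99.5],axis=0).round(4),s["grip_width"])
fing=(abs(Q[...,1])>.03)&(abs(Q[...,1])<.07)&(abs(Q[...,0])<.02)&(Q[...,2]<.04)
print("tip",np.nanpercentile(Q[fing][:,2],[99,99.9,100]))
E
```

```text
[[223, 152, 79, 77, 3634]]
(-1.830162525177002, 3.0691754817962646) 30.94713592529297 [[ 0.374  -0.2601  0.0115]
 [ 0.4013 -0.2302  0.0169]
 [ 0.4292 -0.2046  0.0186]]
[ 0.39850299 -0.2322674   0.14674452] [[-0.0307 -0.0261  0.1279]
 [ 0.0016  0.0033  0.1298]
 [ 0.0282  0.0328  0.1369]] 0.08546884986774196
tip [0.00680258 0.01000197 0.01110305]
```

Call:
{"method": "send_rows", "body": {"deltas": [[[-0.0015, 0.003, 0.03, 0, 0, 0, 1], [0, 0, 0.04, 0, 0, 0, 1], [0, 0, 0.03, 0, 0, 0, 1], [0, 0, 0.0165, 0, 0, 0, 1], [0, 0, 0.008, 0, 0, 0, 1], [0, 0, 0, 0, 0, 0, 1], [0, 0, 0, 0, 0, 0, -0.2], [0, 0, 0, 0, 0, 0, -0.2], [0, 0, 0, 0, 0, 0, -0.2], [0, 0, 0, 0, 0, 0, -0.2]]], "squeeze": 45}}

```text
time_s: 10.42
position: [0.4023, -0.2344, 0.024]
tool_rot: [[-0.137, 0.991, 0.002], [0.991, 0.137, -0.001], [-0.001, 0.001, -1.0]]
ft_force: [-0.2, 2.3, 11.8]
grip_width: 0.0605
gripper_force: 45.8
```

Call:
{"method": "send_rows", "body": {"deltas": [[[0, 0, -0.01, 0, 0, 0, -0.2], [0, 0, -0.03, 0, 0, 0, -0.2], [0, 0, -0.05, 0, 0, 0, -0.2], [0, 0, -0.055, 0, 0, 0, -0.2], [0, 0, -0.055, 0, 0, 0, -0.2], [0, 0, -0.055, 0, 0, 0, -0.2], [0, 0, -0.03, 0, 0, 0, -0.2], [0, 0, 0, 0, 0, 0, -0.2], [0, 0, 0, 0, 0, 0, -0.2]]]}}

```text
time_s: 11.55
position: [0.4015, -0.2339, 0.3067]
tool_rot: [[-0.138, 0.99, -0.001], [0.99, 0.138, 0.001], [0.002, -0.001, -1.0]]
ft_force: [0.0, 0.9, -1.7]
grip_width: 0.0606
gripper_force: 49.1
```

```bash
python3 - <<'E'
from h import *
s=telemetry.observe();print(s["grip_width"],s["ft_force"])
T=hr(-.11,.1028,.2124);Rt=rot(HX,-S)
plan(T+.1*S-.06*Rt[:,0],Rt,8)
E
```

```text
0.06063871834530286 [ 6.71814667e-04  8.54046264e-01 -1.72520312e+00]
n 8 pos [ 0.4015 -0.2339  0.3067] tgt [0.5163 0.0617 0.3287] rowturn [-0.0001 -0.0766  0.0001] q [-45.  11.  81.  -0.  88. -53.]
 shift first, tool axes now: [ 0.277   0.1544 -0.0218] /row [ 0.0346  0.0193 -0.0027]  after turn: [ 0.2143  0.1542 -0.177 ] /row [ 0.0268  0.0193 -0.0221]
 rows mixed: [[0.0346, 0.0193, -0.0027], [0.0343, 0.0193, -0.0054], [0.0338, 0.0193, -0.008], [0.0331, 0.0193, -0.0105], [0.0322, 0.0193, -0.013], [0.0311, 0.0193, -0.0155], [0.0298, 0.0193, -0.0178], [0.0284, 0.0193, -0.02]]
```

Call:
{"method": "send_rows", "body": {"deltas": [[[0.0346, 0.0193, -0.0027, 0, -0.0766, 0, -0.2], [0.0343, 0.0193, -0.0054, 0, -0.0766, 0, -0.2], [0.0338, 0.0193, -0.008, 0, -0.0766, 0, -0.2], [0.0331, 0.0193, -0.0105, 0, -0.0766, 0, -0.2], [0.0322, 0.0193, -0.013, 0, -0.0766, 0, -0.2], [0.0311, 0.0193, -0.0155, 0, -0.0766, 0, -0.2], [0.0298, 0.0193, -0.0178, 0, -0.0766, 0, -0.2], [0.0284, 0.0193, -0.02, 0, -0.0766, 0, -0.2], [0, 0, 0, 0, 0, 0, -0.2], [0, 0, 0, 0, 0, 0, -0.2]]]}}

```text
time_s: 12.8
position: [0.5164, 0.061, 0.3283]
tool_rot: [[-0.114, 0.99, 0.077], [0.81, 0.138, -0.57], [-0.575, -0.002, -0.818]]
ft_force: [1.0, -1.1, -0.8]
grip_width: 0.0609
gripper_force: 49.2
```

```bash
python3 - <<'E'
from h import *
s=telemetry.observe();p=np.array(s["position"]);Rt=np.array(s["tool_rot"]);T=hr(-.11,.1028,.2124)
print("pred tube end tool",((T-p)@Rt).round(4),p)
d=grab("wrist");P=cloud(d);Q=(P-p)@Rt;im=d["image"]
save("w2",im);np.savez("w2.npz",Q=Q,im=im,M=d["M"],K=d["K"],he=d["hand_eye"])
# front face of rosette
m=(Q[...,2]>.0)&(Q[...,2]<.025)&(np.hypot(Q[...,0],Q[...,1])<.033)&(abs(Q[...,1])<.027)
print(m.sum(),np.percentile(Q[m],[1,50,99],axis=0).round(4))
# tube end
a=(Q[...,2]>.07)&(Q[...,2]<.16)&(abs(Q[...,0]-.06)<.03)&(abs(Q[...,1])<.03)
q=Q[a];print(a.sum(),np.percentile(q,[1,10,50,90,99],axis=0).round(4))
for z in np.arange(.08,.16,.004):
    k=q[abs(q[:,2]-z)<.002]
    if len(k)>5:print(round(z,3),len(k),k.min(0).round(4)[:2],k.max(0).round(4)[:2])
E
```

```text
pred tube end tool [0.0604 0.0003 0.0992] [0.516435   0.06103986 0.32832527]
11586 [[-0.0261 -0.0262  0.0056]
 [ 0.0087 -0.0002  0.0073]
 [ 0.0306  0.026   0.0204]]
1129 [[ 0.049  -0.0081  0.0964]
 [ 0.0521 -0.0055  0.0971]
 [ 0.0602  0.0026  0.098 ]
 [ 0.068   0.0107  0.0991]
 [ 0.071   0.0137  0.1213]]
0.096 579 [ 0.0485 -0.008 ] [0.0704 0.0132]
0.1 528 [ 0.048  -0.0087] [0.0715 0.0146]
0.12 9 [ 0.0674 -0.006 ] [0.0714 0.0063]
```

View pics/w2.png

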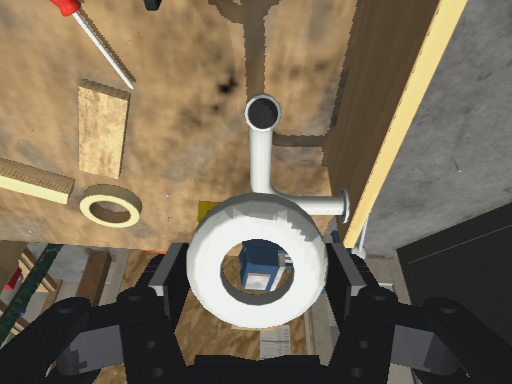

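The wrist view shows the open tube end at (263,112) and the held rosette, front toward me, at (257,260). I'll fit both centres.

```bash
python3 - <<'E'
from h import *
w=np.load("w2.npz");Q=w["Q"];im=w["im"].astype(int)
def fit(m,cont):
    q=Q[m];A=np.c_[q[:,:2],np.ones(len(q))];co=np.linalg.lstsq(A,q[:,2],rcond=None)[0];res=q[:,2]-A@co;k=abs(res)<.0008
    co=np.linalg.lstsq(A[k],q[k,2],rcond=None)[0];return co,k.sum()
m=(Q[...,2]>.004)&(Q[...,2]<.011)&(np.hypot(Q[...,0],Q[...,1])<.034)&(abs(Q[...,1])<.029)
co,n=fit(m,0);print("plane",co.round(4),n)
fr=m&(abs(Q[...,2]-(Q[...,0]*co[0]+Q[...,1]*co[1]+co[2]))<.001)
# inner edge: hole
r=fr.astype(np.uint8)
cs,h=cv2.findContours(r,cv2.RETR_CCOMP,cv2.CHAIN_APPROX_NONE)
def circ(p):
    x,y=p.T;s=np.linalg.lstsq(np.c_[2*x,2*y,np.ones(len(x))],x*x+y*y,rcond=None)[0];return s[:2],np.sqrt(s[2]+s[:2]@s[:2])
for c,hh in zip(cs,h[0]):
    if len(c)>60:
        pix=c[:,0,:];q=Q[pix[:,1],pix[:,0]];q=q[np.isfinite(q).all(1)&(abs(q[:,2]-.0075)<.004)]
        print("hole" if hh[3]>=0 else "outer",len(q),circ(q[:,:2]))
a=(Q[...,2]>.09)&(Q[...,2]<.105)&(np.hypot(Q[...,0]-.06,Q[...,1]-.003)<.016)
cs,h=cv2.findContours(a.astype(np.uint8),cv2.RETR_CCOMP,cv2.CHAIN_APPROX_NONE)
for c,hh in zip(cs,h[0]):
    if len(c)>30:
        q=Q[c[:,0,1],c[:,0,0]];q=q[np.isfinite(q).all(1)&(abs(q[:,2]-.098)<.006)];print("tube","hole" if hh[3]>=0 else "out",len(q),circ(q[:,:2]),q[:,2].mean())
print(np.round(fit(a,0)[0],4))
E
```

```text
plane [0.0106 0.0019 0.0073] 5861
outer 528 (array([ 0.00083904, -0.00074782]), np.float64(0.02749150238183057))
hole 232 (array([ 0.0004078 , -0.00082488]), np.float64(0.015555683492467552))
tube out 103 (array([0.05971428, 0.00276688]), np.float64(0.01138489574452376)) 0.09915284695594855
[-0.0011  0.006   0.098 ]
```

Call:
{"method": "send_rows", "body": {"deltas": [[[0.02, 0.0012, 0, 0, 0, 0, -0.2], [0.02, 0.0012, 0, 0, 0, 0, -0.2], [0.0193, 0.001, 0, 0, 0, 0, -0.2], [0, 0, 0.02, 0, 0, 0, -0.2], [0, 0, 0.025, 0, 0, 0, -0.2], [0, 0, 0.015, 0, 0, 0, -0.2], [0, 0, 0.008, 0, 0, 0, -0.2], [0, 0, 0.005, 0, 0, 0, -0.2], [0, 0, 0.005, 0, 0, 0, -0.2], [0, 0, 0.005, 0, 0, 0, -0.2]]]}}

```text
time_s: 14.1
position: [0.5201, 0.0625, 0.2275]
tool_rot: [[-0.112, 0.99, 0.08], [0.81, 0.138, -0.57], [-0.575, 0.001, -0.818]]
ft_force: [-0.1, 0.6, -0.5]
grip_width: 0.0607
gripper_force: 49.1
```

```bash
python3 - <<'E'
from h import *
s=telemetry.observe();p=np.array(s["position"]);Rt=np.array(s["tool_rot"])
print(p,s["ft_force"],s["wrist_torque"])
d=grab("wrist");Q=(cloud(d)-p)@Rt;save("w3",d["image"][150:350,130:390])
E
```

```text
[0.52009258 0.06250484 0.22745767] [-0.07597382  0.58847919 -0.47854355] [ 0.2525003   0.09346421 -0.0143426 ]
```

View pics/w3.png

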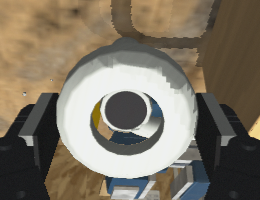

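The tube end at (127,110) sits inside the bore and there's no contact force, so I'll continue.

Call:
{"method": "send_rows", "body": {"deltas": [[[0, 0, 0.005, 0, 0, 0, -0.2], [0, 0, 0.006, 0, 0, 0, -0.2], [0, 0, 0.006, 0, 0, 0, -0.2], [0, 0, 0.008, 0, 0, 0, -0.2], [0, 0, 0.005, 0, 0, 0, -0.2], [0, 0, 0, 0, 0, 0, -0.2]]]}}

```text
time_s: 14.9
position: [0.5223, 0.0452, 0.2025]
tool_rot: [[-0.113, 0.991, 0.078], [0.81, 0.137, -0.57], [-0.575, -0.001, -0.818]]
ft_force: [0.3, 0.1, -0.7]
grip_width: 0.0602
gripper_force: 49.2
```

Call:
{"method": "send_rows", "body": {"deltas": [[[0, 0, 0.008, 0, 0, 0, -0.2], [0, 0, 0, 0, 0, 0, -0.2], [0, 0, 0, 0, 0, 0, 0.6], [0, 0, 0, 0, 0, 0, 1], [0, 0, 0, 0, 0, 0, 1], [0, 0, 0, 0, 0, 0, 1], [0, 0, -0.03, 0, 0, 0, 1], [0, 0, -0.05, 0, 0, 0, 1], [0, 0, -0.05, 0, 0, 0, 1], [0, 0, 0, 0, 0, 0, 1]]]}}

```text
time_s: 16.15
position: [0.5132, 0.1165, 0.3056]
tool_rot: [[-0.111, 0.99, 0.086], [0.811, 0.14, -0.568], [-0.575, 0.006, -0.818]]
ft_force: [0.3, -0.4, -0.6]
grip_width: 0.0854
gripper_force: 0.0
```

```bash
python3 - <<'E'
from h import *
s=telemetry.observe();print(s["position"],s["ft_force"])
d=grab("top");np.savez("t2.npz",P=cloud(d),im=d["image"]);a=d["image"][120:220,200:330]
b=grab("scene");np.savez("s2.npz",P=cloud(b),im=b["image"]);c=b["image"][140:240,185:315]
save("v4",np.vstack([cv2.resize(a,(520,300)),cv2.resize(c,(520,300))]) if 0 else np.hstack([cv2.resize(a,(390,300)),cv2.resize(c,(390,300))]))
E
```

```text
[0.51317316 0.11653449 0.30556345] [ 0.27722331 -0.40337185 -0.59245167]
```

View pics/v4.png

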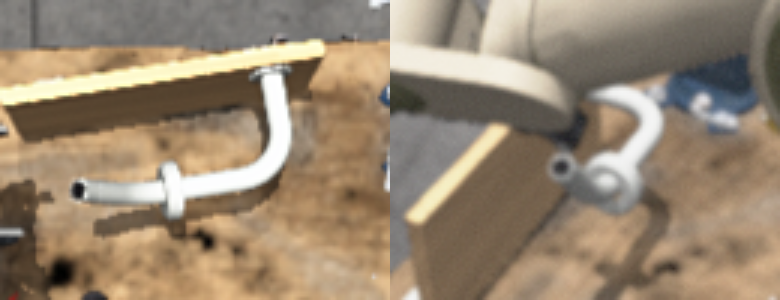

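The rosette hangs upright on the tube at about pixel (257,183) in the top view, near level_start. I'll measure it and plan the grasp.

```bash
python3 - <<'E'
from h import *
P=np.load("t2.npz")["P"]
H=np.stack([(P-O)@HX,(P-O)@HY,P[...,2]],-1)
m=(abs(H[...,1])<.06)&(abs(H[...,0]+.11)<.04)&(H[...,2]>.09)
off=m&(abs(H[...,0]+.11)>.015)
q=H[off];print(off.sum(),np.percentile(q,[2,50,98],axis=0).round(4))
hi=m&(H[...,2]>.142)&(H[...,1]<.03);q=H[hi];print(hi.sum(),np.percentile(q,[2,50,98],axis=0).round(4))
plan(hr(-.11,.02,.30),rot(HX,-UP))
E
```

```text
68 [[-0.1397  0.0015  0.116 ]
 [-0.1262  0.0117  0.1392]
 [-0.0815  0.0209  0.1496]]
90 [[-0.1315 -0.0003  0.142 ]
 [-0.1104  0.0088  0.1486]
 [-0.087   0.0273  0.1547]]
n 4 pos [0.5125 0.1149 0.3023] tgt [ 0.5288 -0.0285  0.3   ] rowturn [0.     0.1532 0.0004] q [ 14.  22.  74. -35.  89.   8.]
 shift first, tool axes now: [-0.1168 -0.0037  0.0849] /row [-0.0292 -0.0009  0.0212]  after turn: [-0.1443 -0.0035  0.0023] /row [-0.0361 -0.0009  0.0006]
 rows mixed: [[-0.0292, -0.0009, 0.0212], [-0.0321, -0.0009, 0.0165], [-0.0342, -0.0009, 0.0114], [-0.0356, -0.0009, 0.0061]]
```

Call:
{"method": "send_rows", "body": {"deltas": [[[-0.0292, -0.001, 0.021, 0, 0.153, 0, 1], [-0.032, -0.001, 0.0165, 0, 0.153, 0, 1], [-0.034, -0.001, 0.0115, 0, 0.153, 0, 1], [-0.0356, -0.001, 0.006, 0, 0.153, 0, 1], [-0.01, 0, 0, 0, 0, 0, 1], [0, 0, 0, 0, 0, 0, 1], [0, 0, 0, 0, 0, 0, 1]]]}}

```text
time_s: 17.12
position: [0.5297, -0.0368, 0.3002]
tool_rot: [[-0.139, 0.99, -0.001], [0.99, 0.139, -0.001], [-0.001, -0.001, -1.0]]
ft_force: [0.6, 0.2, -0.5]
grip_width: 0.0852
gripper_force: 0.0
```

```bash
python3 - <<'E'
from h import *
s=telemetry.observe();p=np.array(s["position"]);Rt=np.array(s["tool_rot"])
d=grab("wrist");P=cloud(d);Q=(P-p)@Rt
np.savez("w5.npz",Q=Q,im=d["image"])
H=np.stack([(P-O)@HX,(P-O)@HY,P[...,2]],-1);print(p,Rt.round(3).tolist(),"tcp h",(p-O)@HX,(p-O)@HY)
# tube level run on tool y: strips
for x in np.arange(-.1,-.02,.01):
    k=(abs(Q[...,0]-x)<.003)&(abs(Q[...,1])<.03)&(P[...,2]>.118)&(P[...,2]<.145)
    if k.sum()>10:q=Q[k];print("tube",x.round(3),k.sum(),q[:,1].min().round(4),q[:,1].max().round(4),P[k][:,2].max().round(4))
m=(abs(Q[...,0])<.04)&(abs(Q[...,1])<.04)&(P[...,2]>.09)&(P[...,2]<.17)
off=m&(abs(Q[...,1])>.0155);q=np.c_[Q[off][:,:2],P[off][:,2]]
print("ros off",off.sum(),np.percentile(q,[1,10,50,90,99],axis=0).round(4))
up=m&(abs(Q[...,1])<.012)&(P[...,2]>.143)&(Q[...,0]<.02);q=np.c_[Q[up][:,:2],P[up][:,2]];print("top",up.sum(),np.percentile(q,[1,10,50,90,99],axis=0).round(4))
E
```

```text
[ 0.52966636 -0.03682928  0.30016721] [[-0.139, 0.99, -0.001], [0.99, 0.139, -0.001], [-0.001, -0.001, -1.0]] tcp h -0.11027501554992565 0.011660712174450269
tube -0.1 170 -0.0042 0.0251 0.1397
tube -0.09 153 -0.008 0.0181 0.1394
tube -0.08 146 -0.0089 0.015 0.1397
tube -0.07 143 -0.0089 0.0138 0.1396
tube -0.06 150 -0.0088 0.0148 0.1397
tube -0.05 163 -0.0087 0.0145 0.1396
tube -0.04 155 -0.0086 0.0143 0.1394
tube -0.03 163 -0.0085 0.0142 0.1404
ros off 969 [[-0.0107 -0.0267  0.1081]
 [-0.0072 -0.0226  0.1179]
 [ 0.0034  0.0186  0.1388]
 [ 0.0096  0.0288  0.1483]
 [ 0.0117  0.0329  0.1513]]
top 770 [[-0.0123 -0.0119  0.1432]
 [-0.0096 -0.0088  0.1443]
 [-0.0003  0.0013  0.1518]
 [ 0.0154  0.0095  0.1541]
 [ 0.0196  0.0119  0.155 ]]
```

Call:
{"method": "send_rows", "body": {"deltas": [[[0, 0.003, 0.04, 0, 0, 0, 1], [0, 0, 0.045, 0, 0, 0, 1], [0, 0, 0.035, 0, 0, 0, 1], [0, 0, 0.025, 0, 0, 0, 1], [0, 0, 0.017, 0, 0, 0, 1], [0, 0, 0, 0, 0, 0, 1]]]}}

```text
time_s: 17.92
position: [0.5324, -0.0365, 0.1377]
tool_rot: [[-0.14, 0.99, -0.002], [0.99, 0.14, -0.0], [-0.0, -0.002, -1.0]]
ft_force: [-0.1, 1.0, -0.6]
grip_width: 0.0853
gripper_force: 0.0
```

Call:
{"method": "send_rows", "body": {"deltas": [[[0, 0, 0, 0, 0, 0, -0.2], [0, 0, 0, 0, 0, 0, -0.2], [0, 0, 0, 0, 0, 0, -0.2], [0, 0, 0, 0, 0, 0, -0.2], [0, 0, -0.002, 0, 0, 0, -0.2], [0, 0, 0, 0, 0, 0, -0.2]]], "squeeze": 30}}

```text
time_s: 18.68
position: [0.5329, -0.0378, 0.1407]
tool_rot: [[-0.138, 0.99, 0.0], [0.99, 0.138, -0.001], [-0.001, 0.0, -1.0]]
ft_force: [-0.5, -0.2, -2.0]
grip_width: 0.0603
gripper_force: 32.2
```

Call:
{"method": "send_rows", "body": {"deltas": [[[-0.006, 0, 0, 0, 0, 0, -0.2], [-0.01, 0, 0, 0, 0, 0, -0.2], [-0.014, 0, 0, 0, 0, 0, -0.2], [-0.014, 0, 0, 0, 0, 0, -0.2], [-0.012, 0, 0, 0, 0, 0, -0.2], [-0.008, 0, 0, 0, 0, 0, -0.2], [0, 0, 0, 0, 0, 0, -0.2]]]}}

```text
time_s: 19.55
position: [0.5418, -0.1018, 0.1405]
tool_rot: [[-0.137, 0.991, 0.0], [0.991, 0.137, -0.001], [-0.001, -0.0, -1.0]]
ft_force: [-0.4, 0.4, -1.4]
grip_width: 0.0604
gripper_force: 32.2
```

```bash
python3 - <<'E'
from h import *
s=telemetry.observe();p=np.array(s["position"]);Rt=np.array(s["tool_rot"]);print("h",(p-O)@HX,(p-O)@HY,s["ft_force"],s["wrist_torque"],np.round(s["q"]))
d=grab("wrist");P=cloud(d);Q=(P-p)@Rt;save("w6",d["image"][60:360,60:460])
E
```

```text
h -0.10717200538571132 -0.054316877704227134 [-0.44289275  0.3973474  -1.44096939] [ 0.02171356 -0.00420343 -0.00199955] [-23.  28.  84.  -0.  67. -31.]
```

View pics/w6.png

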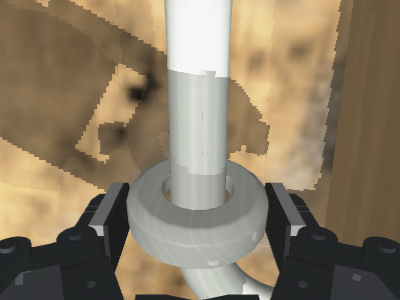

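The ring is held at (198,215) with the tube centred in the bore. Next is the corner.

Call:
{"method": "send_rows", "body": {"deltas": [[[-0.01, 0, 0, 0, 0, 0, -0.2], [-0.0078, 0.0006, 0, 0, 0, -0.157, -0.2], [-0.0078, 0.0006, 0, 0, 0, -0.157, -0.2], [-0.0078, 0.0006, 0, 0, 0, -0.157, -0.2], [-0.0078, 0.0006, 0, 0, 0, -0.157, -0.2], [-0.0078, 0.0006, 0, 0, 0, -0.157, -0.2], [0, 0, 0, 0, 0, 0, -0.2]]]}}

```text
time_s: 20.48
position: [0.5626, -0.1445, 0.1405]
tool_rot: [[-0.797, 0.605, 0.0], [0.605, 0.797, -0.001], [-0.001, -0.001, -1.0]]
ft_force: [0.1, 0.1, -0.7]
grip_width: 0.0601
gripper_force: 32.2
```

Call:
{"method": "send_rows", "body": {"deltas": [[[-0.0078, 0.0006, 0, 0, 0, -0.157, -0.2], [-0.0078, 0.0006, 0, 0, 0, -0.157, -0.2], [-0.0078, 0.0006, 0, 0, 0, -0.157, -0.2], [-0.0078, 0.0006, 0, 0, 0, -0.157, -0.2], [-0.0078, 0.0006, 0, 0, 0, -0.157, -0.2], [0, 0, 0, 0, 0, 0, -0.2], [0, 0, 0, 0, 0, 0, -0.2]]]}}

```text
time_s: 21.35
position: [0.5989, -0.1537, 0.1406]
tool_rot: [[-0.991, -0.133, -0.0], [-0.133, 0.991, -0.001], [0.0, -0.001, -1.0]]
ft_force: [0.7, 0.4, -0.7]
grip_width: 0.0601
gripper_force: 32.2
```

```bash
python3 - <<'E'
from h import *
s=telemetry.observe();p=np.array(s["position"]);Rt=np.array(s["tool_rot"]);print("h",(p-O)@HX,(p-O)@HY,s["ft_force"],s["wrist_torque"],np.round(s["q"]),(HX@Rt).round(4))
d=grab("wrist");P=cloud(d);Q=(P-p)@Rt;save("w7",d["image"][60:360,60:460])
E
```

```text
h -0.057658116138972176 -0.11353530234210113 [ 0.71642039  0.36127925 -0.74905108] [ 0.02500363  0.00806443 -0.051173  ] [ -25.   34.   73.   -0.   73. -123.] [-1.0e+00  4.2e-03 -4.0e-04]
```

View pics/w7.png

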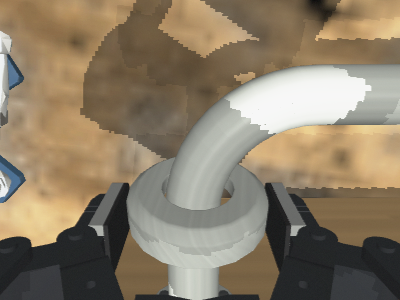

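Call:
{"method": "send_rows", "body": {"deltas": [[[-0.005, -0.001, 0, 0, 0, 0, -0.2], [-0.008, -0.0005, 0, 0, 0, 0, -0.2], [-0.008, 0, 0, 0, 0, 0, -0.2], [-0.008, 0, 0, 0, 0, 0, -0.2], [-0.006, 0, 0, 0, 0, 0, -0.2], [0, 0, 0, 0, 0, 0, -0.2]]]}}

```text
time_s: 22.15
position: [0.6345, -0.1503, 0.1405]
tool_rot: [[-0.991, -0.137, 0.0], [-0.137, 0.991, -0.001], [0.0, -0.001, -1.0]]
ft_force: [0.1, -0.5, -1.0]
grip_width: 0.0601
gripper_force: 32.2
```

Call:
{"method": "send_rows", "body": {"deltas": [[[0, 0, 0.002, 0, 0, 0, -0.2], [0, 0, 0, 0, 0, 0, 0.7], [0, 0, 0, 0, 0, 0, 1], [0, 0, 0, 0, 0, 0, 1], [0.01, 0, 0, 0, 0, 0, 1], [0.014, 0, 0, 0, 0, 0, 1], [0.008, 0, 0.004, 0, 0, 0, 0.5], [0, 0, 0.004, 0, 0, 0, 0.05], [0, 0, 0, 0, 0, 0, 0.05], [0, 0, 0, 0, 0, 0, 0.05]]]}}

```text
time_s: 23.4
position: [0.6027, -0.1548, 0.1305]
tool_rot: [[-0.991, -0.137, 0.0], [-0.137, 0.991, -0.001], [-0.0, -0.001, -1.0]]
ft_force: [0.1, 0.0, 0.1]
grip_width: 0.0447
gripper_force: 0.0
```

```bash
python3 - <<'E'
from h import *
s=telemetry.observe();p=np.array(s["position"]);Rt=np.array(s["tool_rot"]);print("h",(p-O)@HX,(p-O)@HY,p[2],s["ft_force"],s["grip_width"])
d=grab("wrist");P=cloud(d);Q=(P-p)@Rt;save("w8",d["image"][60:360,60:460])
m=(abs(Q[...,1])<.034)&(abs(Q[...,1])>.015)&(Q[...,0]<-.012)&(Q[...,0]>-.08)&(P[...,2]>.1)&(P[...,2]<.165)
H=np.stack([(P-O)@HX,(P-O)@HY,P[...,2]],-1)[m];print(m.sum(),np.percentile(H,[1,10,50,90,99],axis=0).round(4))
E
```

```text
h -0.05402765912852611 -0.11522338585013939 0.13054713330710843 [0.14679334 0.02808984 0.09838291] 0.04467265851027608
2656 [[-0.0311 -0.1409  0.104 ]
 [-0.0306 -0.1383  0.1109]
 [-0.0294 -0.1     0.126 ]
 [-0.0284 -0.0915  0.1376]
 [-0.0261 -0.0888  0.1406]]
```

View pics/w8.png

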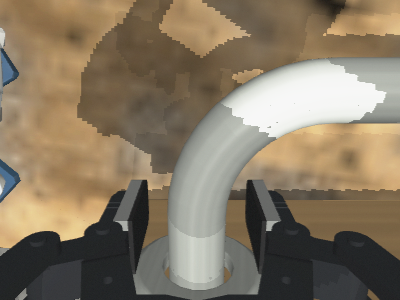

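The ring hangs on the return run with its front at hx ≈ −0.030. The fingers straddle the tube behind it, so I'll push it home and watch the force.

Call:
{"method": "send_rows", "body": {"deltas": [[[-0.006, 0, 0, 0, 0, 0, 0.05], [-0.006, 0, 0, 0, 0, 0, 0.05], [-0.004, 0, 0, 0, 0, 0, 0.05], [-0.003, 0, 0, 0, 0, 0, 0.05], [-0.003, 0, 0, 0, 0, 0, 0.05], [0, 0, 0, 0, 0, 0, 0.05]]]}}

```text
time_s: 24.2
position: [0.6245, -0.1518, 0.1306]
tool_rot: [[-0.991, -0.137, 0.0], [-0.137, 0.991, -0.001], [-0.0, -0.001, -1.0]]
ft_force: [-0.3, 0.1, 0.0]
grip_width: 0.0448
gripper_force: 0.0
```

Call:
{"method": "send_rows", "body": {"deltas": [[[-0.002, 0, 0, 0, 0, 0, 0.05], [-0.002, 0, 0, 0, 0, 0, 0.05], [-0.002, 0, 0, 0, 0, 0, 0.05], [0, 0, 0, 0, 0, 0, 0.05]]]}}

```text
time_s: 24.7
position: [0.6304, -0.151, 0.1306]
tool_rot: [[-0.991, -0.137, 0.0], [-0.137, 0.991, -0.001], [-0.0, -0.001, -1.0]]
ft_force: [-0.4, 0.6, 0.3]
grip_width: 0.0447
gripper_force: 0.0
```

Call:
{"method": "send_rows", "body": {"deltas": [[[-0.0015, 0, 0, 0, 0, 0, 0.05], [-0.0015, 0, 0, 0, 0, 0, 0.05], [0, 0, 0, 0, 0, 0, 0.05]]]}}

```text
time_s: 25.08
position: [0.6327, -0.1507, 0.1306]
tool_rot: [[-0.991, -0.137, -0.001], [-0.137, 0.991, -0.001], [0.001, -0.001, -1.0]]
ft_force: [-4.6, 0.3, 2.0]
grip_width: 0.0451
gripper_force: 2.2
```

```bash
python3 - <<'E'
from h import *
s=telemetry.observe();p=np.array(s["position"]);Rt=np.array(s["tool_rot"]);print("h",(p-O)@HX,s["ft_force"],s["wrist_torque"])
d=grab("wrist");P=cloud(d);Q=(P-p)@Rt
hx=(P-O)@HX;hy=(P-O)@HY+.115;z=P[...,2]
m=(np.hypot(hy,z-.122)<.034)&(np.hypot(hy,z-.125)>.0145)&(hx>-.05)&(hx<.01)&(abs(hy)<.02)&(z>.14)
print("ring",m.sum(),np.percentile(np.c_[hx[m],hy[m],z[m]],[1,10,50,90,99],axis=0).round(4) if m.any() else 0)
b=(hx>-.02)&(hx<.03)&(abs(hy)>.045)&(abs(hy)<.12)&(z<.15)&(z>.03);print("board face",b.sum(),np.percentile(hx[b],[5,50,95]).round(4) if b.any() else 0)
E
```

```text
h -0.02372970317045598 [-4.56485716  0.2510581   1.97713127] [-0.05544352  0.57248288 -0.06110848]
ring 3679 [[-0.0143 -0.0195  0.1402]
 [-0.0137 -0.0154  0.1419]
 [-0.0121  0.0002  0.1475]
 [-0.009   0.0155  0.1518]
 [-0.0056  0.0196  0.1535]]
board face 9388 [0.002  0.0026 0.0032]
```

Call:
{"method": "send_rows", "body": {"deltas": [[[-0.0015, 0, 0, 0, 0, 0, 0.05], [-0.001, 0, 0, 0, 0, 0, 0.05], [0, 0, 0, 0, 0, 0, 0.05]]]}}

```text
time_s: 25.5
position: [0.6329, -0.1506, 0.1307]
tool_rot: [[-0.991, -0.137, -0.007], [-0.137, 0.991, -0.001], [0.007, 0.0, -1.0]]
ft_force: [-18.5, -2.4, 7.9]
grip_width: 0.0448
gripper_force: 9.5
```

Firm contact at 18 N. I'll back off, lift clear and verify.

Call:
{"method": "send_rows", "body": {"deltas": [[[0.003, 0, 0, 0, 0, 0, 0.05], [0.008, 0, 0, 0, 0, 0, 0.05], [0.014, 0, 0, 0, 0, 0, 0.05], [0, 0, -0.03, 0, 0, 0, 0.05], [0, 0, -0.05, 0, 0, 0, 0.05], [0.02, 0, -0.04, 0, 0, 0, 0.05], [0.04, 0, 0, 0, 0, 0, 0.05], [0, 0, 0, 0, 0, 0, 0.05]]]}}

```text
time_s: 26.5
position: [0.5499, -0.1619, 0.2515]
tool_rot: [[-0.991, -0.136, 0.001], [-0.136, 0.991, -0.001], [-0.001, -0.001, -1.0]]
ft_force: [0.3, -0.3, -0.1]
grip_width: 0.0448
gripper_force: 0.0
```

```bash
python3 - <<'E'
from h import *
s=telemetry.observe();p=np.array(s["position"]);print(s["ft_force"],s["time_s"])
d=grab("wrist");P=cloud(d)
hx=(P-O)@HX;hy=(P-O)@HY+.115;z=P[...,2]
b=(hx>-.02)&(hx<.03)&(abs(hy)>.045)&(abs(hy)<.12)&(z<.15)&(z>.03);print("board face",b.sum(),np.percentile(hx[b],[5,50,95]).round(4) if b.any() else 0)
m=(np.hypot(hy,z-.122)<.034)&(np.hypot(hy,z-.1255)>.017)&(hx>-.03)&(hx<.0)&(z>.085)
q=np.c_[hy[m],z[m],hx[m]];print("ring",m.sum(),np.percentile(q,[1,10,50,90,99],axis=0).round(4))
f=q[q[:,2]<np.percentile(q[:,2],60)];print("front plane hx=a*hy+b*z+c",np.linalg.lstsq(np.c_[f[:,:2],np.ones(len(f))],f[:,2],rcond=None)[0].round(4),f[:,1].min(),f[:,1].max())
t=grab("top");T=cloud(t);im=t["image"].astype(int)
k=(np.hypot(T[...,0]-.42,T[...,1]-.05)<.05)&(T[...,2]>.01);print("cap",k.sum(),np.percentile(T[k],[2,50,98],axis=0).round(3))
P0=np.load("t.npz")["P"]
for n,(a,b_,c_,dd) in dict(tape=(180,212,338,362),box=(198,240,145,180)).items():
    for X in(P0,T):
        w=X[a:b_,c_:dd].reshape(-1,3);print(n,np.median(w[w[:,2]>.02],0).round(3))
E
```

```text
[ 0.28921839 -0.25913642 -0.12656445] 26.5
board face 1333 [0.002  0.0027 0.0033]
ring 2314 [[-0.0288  0.105  -0.0142]
 [-0.0228  0.116  -0.0136]
 [ 0.0011  0.1432 -0.0115]
 [ 0.0233  0.1524 -0.0028]
 [ 0.0292  0.1539 -0.0003]]
front plane hx=a*hy+b*z+c [ 0.0009  0.026  -0.0162] 0.10026648689173406 0.15420501512012535
cap 82 [[0.403 0.034 0.01 ]
 [0.415 0.048 0.035]
 [0.433 0.063 0.064]]
tape [ 0.489 -0.347  0.057]
tape [ 0.489 -0.346  0.057]
box [0.43  0.279 0.041]
box [0.414 0.266 0.043]
```

```bash
python3 -c "
from h import *
print(env.close_job())"
```

```text
the job is handed in; nothing more can be done
None
```

I handed the job in at about 27 s: the cap stands on the bench, the rosette was hung on the rail, re-gripped and pushed flush over the screw plate (front measured 16.5 mm off the board), the tape measure read unmoved, and the box was never approached (its last reading was about 2 cm off, which I put down to the arm blocking the camera); the verdict was not shown.

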